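# Test the bench stop: press it in, twist it out

### The arm

A 6-joint arm with a two-finger parallel gripper is mounted at the origin on the work surface. World frame = base frame: x ahead of the robot, y to its left, z up, the work surface at z = 0. Lengths are in m, angles in rad, forces in N, time in s.
With the tool pointing down it reaches from about 0.25 to 0.775 m from the base axis. Payload 4 kg.
Tool frame: the origin (TCP) lies at the very end of the fingers, on their centre line; the grasp point (between the pads) lies 19 mm behind it (manip.hold_point_z is the distance from the TCP to the grasp point, in m); z points along the fingers, x is the direction in which the jaws open and shut, and the axes are right-handed (so a half turn about z gives the same grasp; the last joint's range is limited). The gripper opens to 94 mm and grips with 3 to 60 N. Pads are 16 mm wide; open, the fingers measure 119 mm over their backs; the gripper's body (75 mm by 177 mm) begins 78 mm behind the grasp point.
Start: joints at [-1.319, 0.087, 1.371, -0, 1.684, -0.103], TCP at [0.191, -0.516, 0.179] pointing down, gripper open.
Joint ranges: [-3.1, 3.1], [-0.76, 2.03], [0.27, 2.55], [-1.08, 4.22], [0.17, 2.65], [-2.57, 2.57]. Speed limits (rad/s): [2.79, 2.79, 3.14, 3.14, 3.14, 3.14].

### API

Orientations are given as a unit quaternion [w, x, y, z].
In Python, from workcell import manip gives the robot as it stands.
- The arm moves only by the tool carry_out, never from a script. Its argument "steps" is a list of rows, each a list of 2 entries, a list of its own where there are three numbers: the shift along the world's x, y, z in mm, then the turn, a rotation vector about the world's x, y, z in degrees. A call has 1 to 12 rows; each row is the pose to reach, as a shift and turn from the pose commanded when the call began; what a row does not reach only later rows make up. A row lasts 1/12 s, in which the tool goes at most 41.7 mm and 7.16 degrees, less where a joint would pass 70% of its speed; a pose out of reach is approached as far as the arm can. A call with a gripper value outside its range is refused whole. "grip" is the opening in per cent of the stroke, from 0 (shut) to 100 (fully open), set as the call begins (left out, the last holds). The fingers move at their own pace and stop on an object; "grip_force" is the grip in N (left out, the last holds). Time passes only in rows, so rows that repeat a pose let the fingers close. It gives the time, the measured TCP pose, the force and the opening at its end, in the units of the state.
- manip.observe(): the state, without advancing time (a new reading comes with each control period).
- manip.read_camera(name): name is "scene" or "top" or "wrist"; returns (picture, depth): 480x640x3 uint8, red, green, blue; 480x640 float32, m along the optical axis (not along the pixel's ray), 0 where there is no reading.
- manip.calibration(name): a dict with "intrinsics" (3x3 intrinsics, pixels), "eye" and "attitude" of the camera in the world. Camera axes: x right, y down, z forward; pixel columns grow to the right and rows downward; lengths in m; the calibration is good to about 2 mm. A picture is of the moment at which its call begins: read the wrist's pose just before it. calibration takes no time and is no camera call; for the wrist camera it gives the pose at the moment of the call.
- manip.sign_off(): hands the job in, once; it reports no verdict.
Trained networks look in the newest picture that a camera, given by its name, has taken for a name from the list of things; names that differ only in an ending like _2 or _b are one class to them, and where a whole thing is asked for, a point or a joint stands for the part that bears it (a point fixed in the world has none). Each returns a list of dicts, best first, with "score" (0 to 1); they miss things now and then, are a little off and sometimes report something else, mostly with a low value. They report only what shows in the picture. A call takes as long as a camera call.
- manip.spot_in(camera, query): "location" ([x, y, z] in m, in the coordinates of the camera as it stood for that picture, good to about 4 mm: the middle of the surface that is visible of it).
- manip.mark_of(camera, query): "location" ([x, y, z] in m, in the coordinates of the camera as it stood for that picture, good to about 4 mm: a listed point, or the origin of a listed thing).
The state is a dict: "time_s": time; "qpos": joint angles; "joint_vel": joint speeds; "joint_efforts": joint torques, N m; "position": TCP position; "tool_rot": TCP orientation; "contact_force": force on the tool from outside, world axes, zero at the start; "ft_torque": the same for the moment, N m; "width": finger opening in m.
Only numpy, scipy, OpenCV 4.12 (cv2) and the standard library are available. Lean on these libraries where they do the work, as an engineer would, in place of code of your own. Each camera call takes 0.05 s, during which the arm holds its last target. There are 200 camera calls.

### The job

Test the mushroom stop of the titration bench: with closed fingertips press the broad mushroom head down until it latches, and let go so that it stays in by itself. Then push its raised bar round clockwise (seen from above) with the fingertips on one side only, without pinching it, until the latch lets go and the head springs back out, and move clear. Do not press the small start button on the other box, and leave the loose things on the bench where they stand.

Things in the scene. Friction and masses are not known exactly. Their poses are not given: they have to be found in the camera images.
- bar_top (a point): Centre of the top face of the raised bar on the mushroom stop, on the head's vertical turning axis; 129 mm above the bench at the start. z up; the bar (84 mm long, 14 wide, 20 tall) runs along y, x is square to its long sides; it turns and sinks with the head. At the start it lies within 1.2 rad of the robot's y direction.
- stop_box_top (a point): Centre of the top of the stop's box: beige, 120 x 120 mm, 70 mm tall, fixed to the bench. Above it a dark round mushroom head 90 mm across; the head's flat top (82 mm across), which carries the bar, is 39 mm above this point when out.
- stop_press (a joint): How far the mushroom head is pushed in, m: 0 out (start), straight down against a spring (3 N at first, 6 N when fully in). At about 0.0092 it clicks past a latch and stays in at about 0.009 by itself when let go; hard stop at 0.0105. Push it to the hard stop, with about 10 N, anywhere on the head.
- stop_twist (a joint): How far the head is turned clockwise seen from above, rad: 0 at rest, hard stop at 0.9, no turning the other way. A spring (0.03 N m at 0, 0.075 N m at 0.9) brings it back to 0. When the head is latched in, turning it past about 0.45 frees the latch and the head springs up 9 mm by itself.
- bar_face_a: One long side face of the bar (the -x side of bar_top): a strip 84 mm long (along y) and 17 mm tall; origin at its middle, 11.5 mm below the bar's top and 5.5 mm from its centre line; axes as bar_top. For clockwise, this face is pushed towards +x at its +y end.
- bar_face_b: The opposite long side face (the +x side). For clockwise, this face is pushed towards -x at its -y end.
- start (a joint): Small round start button, 28 mm across, on the other box: m pressed, 0 at rest, 0.006 fully in (5 N). Not to be pressed.
- start_box_top (a point): Centre of the top of the start box, a beige box 100 x 100 mm, 70 mm tall, fixed to the bench; its small button stands 22 mm above this point.
- dropper: small amber glass dropper bottle, 42 mm across, 104 mm tall, loose; origin under its centre (leave alone)
- beaker: clear plastic beaker, 66 mm across, 85 mm tall, loose; origin under its centre (leave alone)
- wash_bottle: white wash bottle with bent spout, 68 mm across, 185 mm tall, loose; origin under its centre (leave alone)
- jar: glass jar with lid, 60 mm across, 75 mm tall, loose; origin under its centre (leave alone)
- mug: white mug, 76 mm across, 88 mm tall, loose; origin under its centre (leave alone)
- weight: steel cylinder weight, 36 mm across, 40 mm tall, loose; origin under its centre (leave alone)
- eraser: rubber block 60 x 35 x 20 mm, loose; origin under its centre (leave alone)

How it is judged:
On the way, in this order (a step that is already met when the one before it is completed fails the run):
1. the mushroom head is latched in (more than 7.5 mm), untwisted, with the robot not touching it (value of joint stop_press above 0.0075 m and value of joint stop_twist below 0.1 rad and contact force between each of the fingers, the arm and stop_press below 0.2 N), for 0.3 s.
2. the head is turned clockwise by more than 0.25 rad (value of joint stop_twist above 0.25 rad).
3. the head has sprung out (value of joint stop_press below 0.002 m), for 0.1 s.
At the end, for the whole second after the job is handed in: The mushroom head is fully out again (within 1.5 mm) and turned back to rest (within 0.08 rad), the start button is out, and every loose thing is within 20 mm of where it stood (value of joint stop_press below 0.0015 m and value of joint stop_twist below 0.08 rad and value of joint start below 0.001 m and distance of each of dropper, beaker, wash_bottle, jar, mug, weight, eraser from where it was at the start of the episode below 0.02 m); the robot touches nothing.
It fails at once if the bar is pinched: pushed by the fingers on both long sides at once (contact force between the fingers and bar_face_a above 1 N and contact force between the fingers and bar_face_b above 1 N).
It fails at once if the start button is pressed (more than 2 mm) (value of joint start above 0.002 m).
It fails at once if a loose thing is shifted, knocked over, lifted or carried (more than 20 mm) (distance of any of dropper, beaker, wash_bottle, jar, mug, weight, eraser from where it was at the start of the episode above 0.02 m).
It also fails if it takes over 40 s, if anything falls off the work surface, if the arm or the gripper's body presses on something with over 40 N, if the wrist force passes 120 N, or if a joint passes its speed limit or range.

## Working session

There is one attempt and no reset: what is moved stays moved. The work goes in short steps, Python scripts to look and compute and a tool call to move; the robot and the scene stay as the last step left them, time stands still between calls to the robot, and variables do not carry over. Pictures are saved under pics/ and viewed, about 8 in all and at most 12, crops included, and the job is handed in when it is done.

Besides the shell and the picture viewer there is one more tool, called as name([rows], argument=value, ...), one row to a line, values as JSON. carry_out: Moves the arm, as the interface text tells. Its arguments: {"type":"object","properties":{"steps":{"type":"array"},"grip":{"type":"number"},"grip_force":{"type":"number"}},"required":["steps"]}

```bash
mkdir -p pics
cat > h.py <<'E'
import numpy as np, cv2
from workcell import manip
from scipy.spatial.transform import Rotation as R
def cam(n):
    c=manip.calibration(n); a=np.array(c["attitude"])
    Rm=a if a.shape==(3,3) else R.from_quat(a,scalar_first=True).as_matrix()
    return np.array(c["intrinsics"]),np.array(c["eye"]),Rm
def cloud(n,d):
    K,e,Rm=cam(n); v,u=np.mgrid[:480,:640]
    p=np.stack([(u-K[0,2])/K[0,0]*d,(v-K[1,2])/K[1,1]*d,d],-1)
    return p@Rm.T+e
E
python3 - <<'E'
from h import *
for n in ["scene","top"]:
    im,d=manip.read_camera(n); cv2.imwrite(f"pics/{n}0.png",im[:,:,::-1])
    np.savez(f"{n}0.npz",im=im,d=d)
    K,e,Rm=cam(n); print(n,e.round(3))
    for q in ["bar_top","stop_box_top","start_box_top","dropper","beaker","wash_bottle","jar","mug","weight","eraser"]:
        r=manip.mark_of(n,q)
        print(q,[(round(x["score"],2),(Rm@np.array(x["location"])+e).round(3).tolist()) for x in r[:2]])
print(manip.observe()["time_s"])
E
```

```text
scene [ 1.395 -0.212  0.849]
bar_top [(0.93, [0.566, 0.279, 0.135])]
stop_box_top [(0.95, [0.568, 0.278, 0.072]), (0.72, [0.731, 0.211, 0.0])]
start_box_top [(0.58, [0.564, -0.145, 0.074])]
dropper [(0.77, [0.545, -0.004, 0.001])]
beaker [(0.96, [0.71, -0.033, 0.004])]
wash_bottle [(0.87, [0.728, -0.14, 0.002]), (0.34, [0.487, 0.481, 0.003])]
jar [(0.91, [0.73, 0.207, 0.002])]
mug [(0.86, [0.488, 0.481, 0.002])]
weight [(0.73, [0.657, -0.446, 0.002])]
eraser [(0.76, [0.469, -0.443, -0.001]), (0.57, [0.55, 0.001, 0.002])]
top [0.481 0.012 1.448]
bar_top [(0.7, [0.568, 0.282, 0.133])]
stop_box_top [(0.75, [0.569, 0.279, 0.07])]
start_box_top []
dropper [(0.51, [0.545, -0.006, 0.001])]
beaker [(0.69, [0.712, -0.031, -0.001]), (0.2, [0.734, 0.207, 0.001])]
wash_bottle [(0.78, [0.728, -0.142, 0.002])]
jar [(0.84, [0.733, 0.21, 0.004])]
mug [(0.79, [0.49, 0.479, 0.002])]
weight [(0.67, [0.655, -0.442, -0.001])]
eraser [(0.88, [0.466, -0.443, -0.001])]
1.1
```

View pics/top0.png

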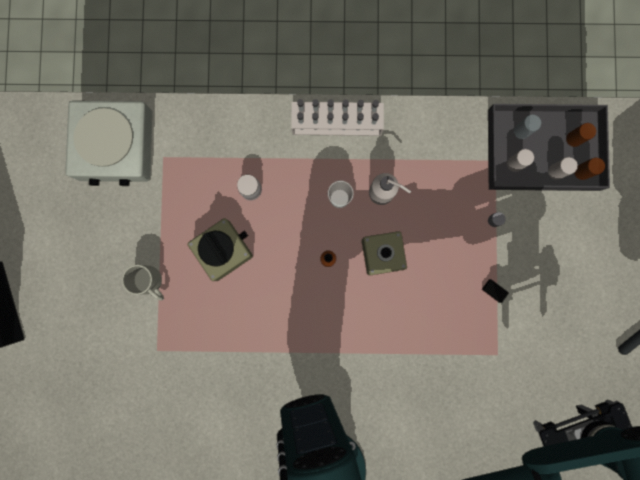

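View pics/scene0.png

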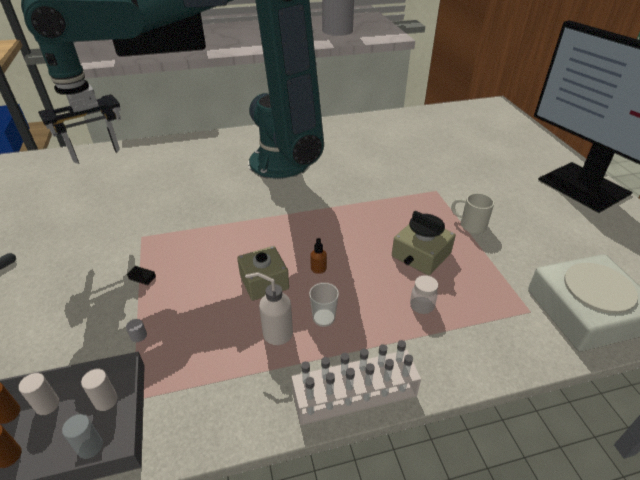

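carry_out([
  [[0,0,40],[0,0,0]],
  [[0,0,80],[0,0,0]],
  [[0,0,120],[0,0,0]],
  [[17,36,130],[0,0,0]],
  [[34,72,140],[0,0,0]],
  [[51,108,150],[0,0,0]],
  [[68,144,150],[0,0,0]],
  [[85,180,150],[0,0,0]],
  [[102,216,150],[0,0,0]],
  [[119,252,150],[0,0,0]],
  [[136,288,150],[0,0,0]],
  [[153,324,150],[0,0,0]],
], grip=0, grip_force=20)

```text
time_s: 2.1
position: [0.3443, -0.19, 0.3288]
tool_rot: [0.0, 0.821, -0.571, 0.001]
contact_force: [-0.4, -1.2, 0.7]
width: 0.0175
```

Run:
```python
from h import *
o=manip.observe(); print(o["position"],R.from_quat(o["tool_rot"],scalar_first=True).as_matrix().round(3),o["qpos"],o["width"])
K,e,Rm=cam("wrist"); print(e,Rm.round(3),K)
z=np.load("top0.npz"); P=cloud("top",z["d"])
m=(abs(P[...,0]-.567)<.06)&(abs(P[...,1]-.28)<.06)&(P[...,2]>.119)
q=P[m]; print(len(q),q.mean(0)); w,V=np.linalg.eigh(np.cov(q[:,:2].T)); print(w,V)
```

```text
[ 0.34434692 -0.18996773  0.32882399] [[ 0.347 -0.938  0.001]
 [-0.938 -0.347 -0.001]
 [ 0.001 -0.001 -1.   ]] [-6.48554611e-01 -2.41426209e-01  1.38008330e+00  4.04599245e-06
  2.00161536e+00  5.68062827e-01] 0.017505056394751514
[ 0.41031392 -0.16605189  0.53529574] [[ 0.347 -0.91  -0.227]
 [-0.938 -0.336 -0.086]
 [ 0.002  0.243 -0.97 ]] [[419.71889285   0.         313.54090154]
 [  0.         419.71889285 237.49770133]
 [  0.           0.           1.        ]]
205 [0.56695866 0.27779491 0.12805875]
[1.78776877e-05 5.86042538e-04] [[ 0.57124554 -0.82077922]
 [-0.82077922 -0.57124554]]
```

carry_out([
  [[14,37,0],[0,0,0]],
  [[28,74,0],[0,0,0]],
  [[42,111,0],[0,0,0]],
  [[56,148,0],[0,0,0]],
  [[70,185,0],[0,0,0]],
  [[84,222,0],[0,0,0]],
  [[98,259,0],[0,0,0]],
  [[112,296,0],[0,0,0]],
  [[126,333,0],[0,0,0]],
  [[140,370,0],[0,0,0]],
  [[154,407,0],[0,0,0]],
  [[168,440,0],[0,0,0]],
])

```text
time_s: 3.1
position: [0.5122, 0.2508, 0.3285]
tool_rot: [-0.0, 0.821, -0.571, 0.0]
contact_force: [0.5, -1.0, -0.3]
width: 0.0006
```

```bash
cat > w.py <<'E'
from h import *
import sys
n=sys.argv[1]
o=manip.observe(); im,d=manip.read_camera("wrist"); cv2.imwrite(f"pics/{n}.png",im[:,:,::-1])
P=cloud("wrist",d); t=np.array(o["position"])
lo=float(sys.argv[2]); hi=float(sys.argv[3])
m=(d>0)&(np.hypot(P[...,0]-.567,P[...,1]-.279)<.05)&(P[...,2]>lo)&(P[...,2]<hi)
q=P[m]; (c,s,a)=cv2.minAreaRect(q[:,:2].astype(np.float32)*1000)
w,V=np.linalg.eigh(np.cov(q[:,:2].T)); v=V[:,1]*np.sign(V[0,1])
print("rect",c,s,a,"pca",q.mean(0).round(4),v.round(3),np.degrees(np.arctan2(v[1],v[0])),len(q),"med z",np.median(q[:,2]))
print(o["time_s"],t,o["contact_force"],o["width"],np.round(o["qpos"],2))
E
python3 w.py w1 .122 .136
```

```text
rect (567.699462890625, 285.4453125) (83.77735137939453, 13.958258628845215) 35.40731430053711 pca [0.5688 0.2863 0.1246] [0.814 0.58 ] 35.47415412212436 1184 med z 0.12488245934146872
3.1 [0.51220075 0.25077393 0.32845182] [ 0.47445271 -0.96256392 -0.30920194] 0.0006140104339454988 [0.36 0.16 1.   0.   1.99 1.57]
```

View pics/w1.png

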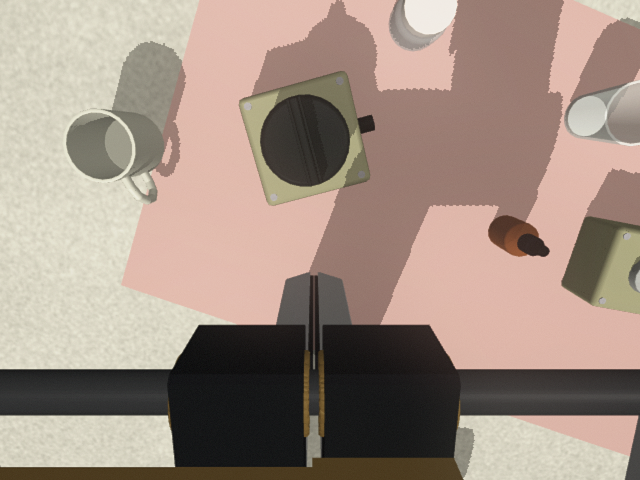

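carry_out([
  [[10,0,-40],[0,0,0]],
  [[10,0,-70],[0,0,0]],
  [[10,0,-70],[0,0,0]],
  [[10,0,-70],[0,0,0]],
  [[10,0,-70],[0,0,0]],
])

```text
time_s: 3.57
position: [0.5227, 0.2482, 0.261]
tool_rot: [-0.001, 0.821, -0.571, 0.001]
contact_force: [-0.1, 0.4, 0.9]
width: 0.0006
```

```bash
python3 w.py w2 .119 .136
python3 - <<'E'
from h import *
K,e,Rm=cam("wrist")
for q in ["bar_top","stop_box_top"]:
    for x in manip.mark_of("wrist",q)[:1]: print(q,x["score"],(Rm@np.array(x["location"])+e).round(4))
E
```

```text
rect (567.8463745117188, 279.9224853515625) (83.84962463378906, 14.122908592224121) 35.159793853759766 pca [0.569  0.2804 0.129 ] [0.818 0.575] 35.06705510110225 1887 med z 0.1293027996346
3.5667 [0.52274856 0.24819654 0.26103268] [-0.13833533  0.38210055  0.91609431] 0.0005947156188218021 [ 0.35  0.15  1.14 -0.    1.85  1.56]
bar_top 0.84 [0.5678 0.2789 0.1299]
```

carry_out([
  [[25,18,-35],[0,0,0]],
  [[45,32,-65],[0,0,0]],
  [[45,32,-95],[0,0,0]],
  [[45,32,-115],[0,0,0]],
  [[45,32,-122],[0,0,0]],
  [[45,32,-122],[0,0,0]],
  [[45,32,-122],[0,0,0]],
])

```text
time_s: 4.3
position: [0.5682, 0.2805, 0.1391]
tool_rot: [-0.002, 0.821, -0.571, 0.001]
contact_force: [0.2, 0.4, 0.0]
width: 0.0007
```

carry_out([
  [[0,0,-5],[0,0,0]],
  [[0,0,-10],[0,0,0]],
  [[0,0,-14],[0,0,0]],
  [[0,0,-17],[0,0,0]],
  [[0,0,-18],[0,0,0]],
  [[0,0,-18],[0,0,0]],
])

```text
time_s: 4.8
position: [0.5668, 0.2801, 0.1181]
tool_rot: [0.0, 0.821, -0.571, -0.0]
contact_force: [0.0, 0.2, -0.3]
width: 0.0005
```

carry_out([
  [[0,0,-1],[0,0,0]],
  [[0,0,-2],[0,0,0]],
  [[0,0,-2],[0,0,0]],
])

```text
time_s: 5.05
position: [0.5671, 0.2802, 0.1164]
tool_rot: [0.0, 0.821, -0.571, 0.0]
contact_force: [-0.0, -0.7, -0.7]
width: 0.0003
```

```bash
python3 w.py w3 .108 .136
```

```text
rect (569.1004638671875, 279.8446350097656) (84.11954498291016, 86.53667449951172) 0.46113821864128113 pca [0.5759 0.2831 0.1124] [ 0.356 -0.935] -69.1669221597826 14290 med z 0.10937954745416743
5.05 [0.56705616 0.28021605 0.11638052] [-0.04231524 -0.70681122 -0.66830743] 0.0003419428916917678 [ 0.37  0.29  1.26 -0.    1.59  1.59]
```

View pics/w3.png

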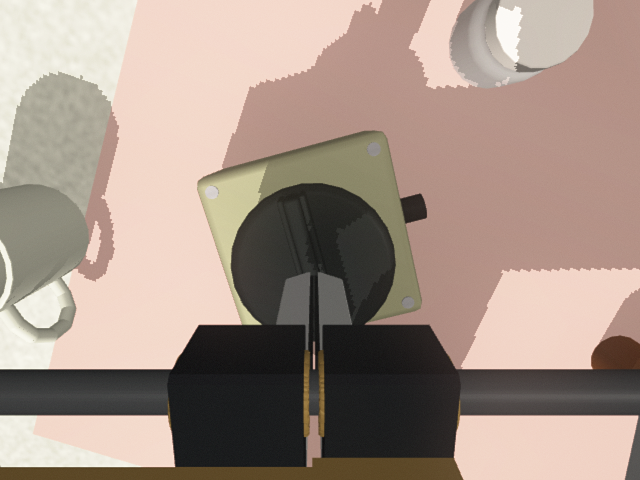

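Run:
```python
from h import *
o=manip.observe(); print(o["position"],o["contact_force"],o["joint_efforts"])
im,d=manip.read_camera("wrist"); P=cloud("wrist",d)
K,e,Rm=cam("wrist")
for p in ([.568,.28,.129],[.568,.28,.116],o["position"]):
    c=Rm.T@(np.array(p)-e); print((K@c/c[2])[:2], c[2])
for v in (200,230,260,272,280,300): print(v,[P[v,u].round(3).tolist() for u in (288,305,317,340)])
im,d=manip.read_camera("scene"); K,e,Rm=cam("scene"); c=Rm.T@(np.array([.568,.28,.13])-e); u,v=(K@c/c[2])[:2].astype(int)
S=cloud("scene",d)
cv2.imwrite("pics/s1.png",cv2.resize(im[v-50:v+50,u-60:u+60,::-1],None,fx=6,fy=6,interpolation=cv2.INTER_CUBIC))
```

```text
[0.56702472 0.28024059 0.11643382] [ 0.60467765 -0.31549433 -0.81643285] [-1.51961643e-05 -4.22477067e+01 -2.99961430e+01  1.44129436e-02
 -7.93088204e-02  2.76167304e-05]
[312.81652941 278.79964567] 0.20505698022254532
[312.82991036 270.29782265] 0.21766496836025456
[311.74041916 272.09060318] 0.21744609922830788
200 [[0.6, 0.304, 0.128], [0.603, 0.297, 0.125], [0.602, 0.29, 0.109], [0.606, 0.279, 0.109]]
230 [[0.586, 0.299, 0.127], [0.589, 0.292, 0.128], [0.587, 0.285, 0.109], [0.591, 0.274, 0.109]]
260 [[0.566, 0.294, 0.108], [0.576, 0.287, 0.129], [0.577, 0.281, 0.126], [0.576, 0.268, 0.108]]
272 [[0.56, 0.291, 0.109], [0.57, 0.285, 0.129], [0.572, 0.279, 0.129], [0.57, 0.265, 0.108]]
280 [[0.572, 0.293, 0.154], [0.575, 0.286, 0.156], [0.575, 0.281, 0.15], [0.58, 0.272, 0.154]]
300 [[0.573, 0.292, 0.176], [0.575, 0.286, 0.176], [0.575, 0.281, 0.173], [0.58, 0.273, 0.176]]
```

View pics/s1.png

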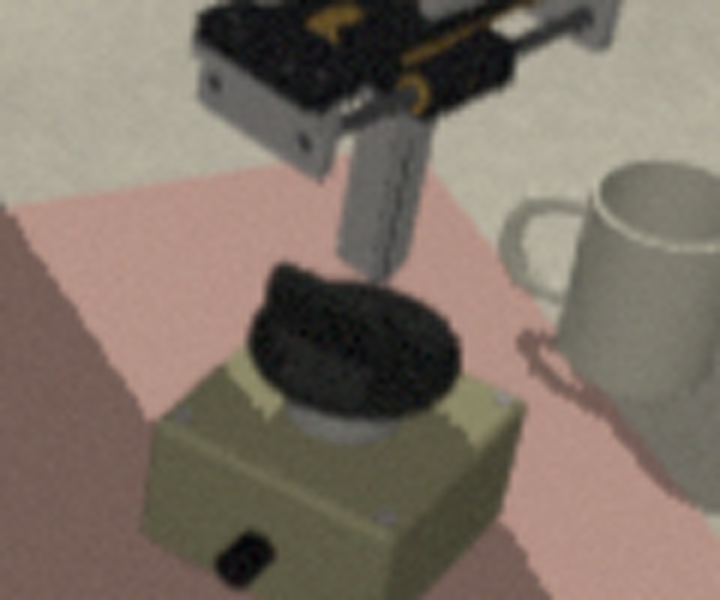

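Run:
```python
from h import *
K,e,Rm=cam("scene"); im,d=manip.read_camera("scene"); S=cloud("scene",d)
c=Rm.T@(np.array([.568,.28,.13])-e); u,v=(K@c/c[2])[:2].astype(int); u0,v0=u-60,v-50
for r in (200,240,260,270,280,290,300,320): print(r,[(S[v0+r//6,u0+k//6]*1000).round().astype(int).tolist() for k in (355,375,395)])
im,d=manip.read_camera("wrist"); P=cloud("wrist",d)
for r in range(262,284,2): print(r,(P[r,300]*1000).round().tolist(),(P[r,325]*1000).round().tolist(),im[r,300])
```

```text
200 [[569, 267, 186], [579, 269, 192], [578, 277, 190]]
240 [[572, 268, 167], [579, 272, 171], [574, 284, 165]]
260 [[574, 269, 159], [582, 272, 164], [574, 285, 156]]
270 [[566, 274, 146], [580, 274, 156], [577, 284, 152]]
280 [[405, 369, 5], [575, 278, 149], [578, 284, 150]]
290 [[537, 293, 111], [537, 301, 110], [540, 309, 110]]
300 [[568, 276, 131], [569, 283, 130], [548, 305, 111]]
320 [[571, 275, 124], [578, 280, 128], [581, 286, 129]]
262 [574.0, 289.0, 128.0] [572.0, 275.0, 109.0] [40 40 37]
264 [573.0, 288.0, 128.0] [571.0, 274.0, 109.0] [38 37 35]
266 [571.0, 288.0, 126.0] [572.0, 275.0, 114.0] [35 34 32]
268 [570.0, 287.0, 126.0] [572.0, 275.0, 118.0] [42 42 39]
270 [569.0, 287.0, 126.0] [573.0, 275.0, 124.0] [43 45 42]
272 [568.0, 287.0, 126.0] [572.0, 275.0, 125.0] [46 46 44]
274 [567.0, 286.0, 125.0] [578.0, 278.0, 146.0] [76 74 72]
276 [574.0, 288.0, 148.0] [578.0, 278.0, 149.0] [104 101  99]
278 [574.0, 288.0, 152.0] [578.0, 278.0, 151.0] [101 100  97]
280 [574.0, 288.0, 155.0] [578.0, 278.0, 154.0] [101  99  98]
282 [574.0, 288.0, 156.0] [577.0, 278.0, 155.0] [100  98  96]
```

Both cameras put the real fingertips at z≈0.146 while the TCP reads 0.116, so the tips are about 30 mm higher than the state says. They sit 17 mm above the bar, which fits the zero force. I'll go on by camera and force.

carry_out([
  [[0,0,-5],[0,0,0]],
  [[0,0,-10],[0,0,0]],
  [[0,0,-14],[0,0,0]],
  [[0,0,-17],[0,0,0]],
  [[0,0,-20],[0,0,0]],
  [[0,0,-20],[0,0,0]],
  [[0,0,-20],[0,0,0]],
])

```text
time_s: 5.88
position: [0.567, 0.2802, 0.0969]
tool_rot: [0.0, 0.821, -0.571, 0.0]
contact_force: [-2.5, -0.5, 3.7]
width: 0.0002
```

Run:
```python
from h import *
im,d=manip.read_camera("wrist"); P=cloud("wrist",d)
q=P[(d>0)&(np.hypot(P[...,0]-.568,P[...,1]-.28)<.038)]
h,b=np.histogram(q[:,2],np.arange(.09,.16,.002)); print(dict(zip((b*1000).round().astype(int).tolist(),h.tolist())))
for r in range(262,284,2): print(r,(P[r,300]*1000).round().tolist(),(P[r,325]*1000).round().tolist(),im[r,300])
o=manip.observe();print(o["position"],o["contact_force"],o["ft_torque"])
```

```text
{90: 0, 92: 0, 94: 0, 96: 0, 98: 0, 100: 16, 102: 6233, 104: 3893, 106: 21, 108: 18, 110: 20, 112: 16, 114: 19, 116: 22, 118: 171, 120: 774, 122: 911, 124: 366, 126: 39, 128: 56, 130: 63, 132: 91, 134: 86, 136: 97, 138: 90, 140: 97, 142: 111, 144: 104, 146: 102, 148: 119, 150: 115, 152: 133, 154: 121, 156: 133}
262 [578.0, 290.0, 124.0] [576.0, 277.0, 104.0] [34 33 33]
264 [578.0, 290.0, 124.0] [575.0, 276.0, 103.0] [32 32 29]
266 [576.0, 289.0, 124.0] [575.0, 276.0, 104.0] [31 33 29]
268 [575.0, 289.0, 124.0] [574.0, 276.0, 105.0] [33 33 32]
270 [574.0, 288.0, 123.0] [572.0, 275.0, 103.0] [31 32 31]
272 [574.0, 288.0, 124.0] [573.0, 275.0, 107.0] [29 28 27]
274 [573.0, 288.0, 123.0] [578.0, 278.0, 128.0] [64 65 62]
276 [574.0, 288.0, 130.0] [578.0, 278.0, 130.0] [106 104 102]
278 [574.0, 288.0, 132.0] [578.0, 278.0, 132.0] [106 103 100]
280 [574.0, 288.0, 135.0] [578.0, 278.0, 135.0] [103 100  97]
282 [574.0, 288.0, 136.0] [577.0, 278.0, 137.0] [104 101  99]
[0.56697027 0.28017539 0.09690431] [-1.06231716 -1.76739467  2.41594675] [-0.16106064  0.28939808 -0.04539884]
```

carry_out([
  [[0,0,-3],[0,0,0]],
  [[0,0,-5],[0,0,0]],
  [[0,0,-6],[0,0,0]],
  [[0,0,-7],[0,0,0]],
  [[0,0,-7],[0,0,0]],
  [[0,0,-7],[0,0,0]],
])

```text
time_s: 6.43
position: [0.5672, 0.2803, 0.0917]
tool_rot: [-0.001, 0.821, -0.571, 0.0]
contact_force: [-2.7, -1.2, 9.0]
width: 0.0004
```

carry_out([
  [[0,0,-2],[0,0,0]],
  [[0,0,-2],[0,0,0]],
  [[0,0,-2],[0,0,0]],
])

```text
time_s: 6.68
position: [0.5673, 0.2803, 0.0916]
tool_rot: [-0.001, 0.821, -0.571, 0.001]
contact_force: [-5.3, -2.0, 15.0]
width: 0.0005
```

carry_out([
  [[0,0,10],[0,0,0]],
  [[0,0,25],[0,0,0]],
  [[-10,20,45],[0,0,0]],
  [[-25,40,60],[0,0,0]],
  [[-25,40,60],[0,0,0]],
  [[-25,40,60],[0,0,0]],
  [[-25,40,60],[0,0,0]],
])

```text
time_s: 7.27
position: [0.542, 0.3197, 0.1461]
tool_rot: [0.001, 0.821, -0.571, -0.0]
contact_force: [-0.4, -0.0, -0.3]
width: 0.0005
```

```bash
python3 w.py w4 .113 .124
python3 - <<'E'
from h import *
im,d=manip.read_camera("wrist"); P=cloud("wrist",d)
q=P[(d>0)&(np.hypot(P[...,0]-.568,P[...,1]-.28)<.038)]
h,b=np.histogram(q[:,2],np.arange(.09,.16,.002)); print(dict(zip((b*1000).round().astype(int).tolist(),h.tolist())))
E
```

```text
rect (566.869384765625, 279.3350830078125) (84.11431884765625, 14.247563362121582) 35.13025665283203 pca [0.5684 0.2809 0.1184] [0.818 0.575] 35.10363864582328 3449 med z 0.11867198221892328
7.2667 [0.54195082 0.3196782  0.14614095] [-0.38851267 -0.04258248 -0.3114007 ] 0.0004716629541917477 [ 0.44  0.27  1.22 -0.    1.65  1.66]
{90: 0, 92: 0, 94: 0, 96: 1, 98: 2596, 100: 5827, 102: 79, 104: 38, 106: 31, 108: 36, 110: 29, 112: 43, 114: 93, 116: 1096, 118: 962, 120: 962, 122: 9, 124: 0, 126: 0, 128: 0, 130: 0, 132: 0, 134: 0, 136: 0, 138: 0, 140: 0, 142: 0, 144: 0, 146: 0, 148: 0, 150: 0, 152: 0, 154: 0, 156: 0}
```

View pics/w4.png

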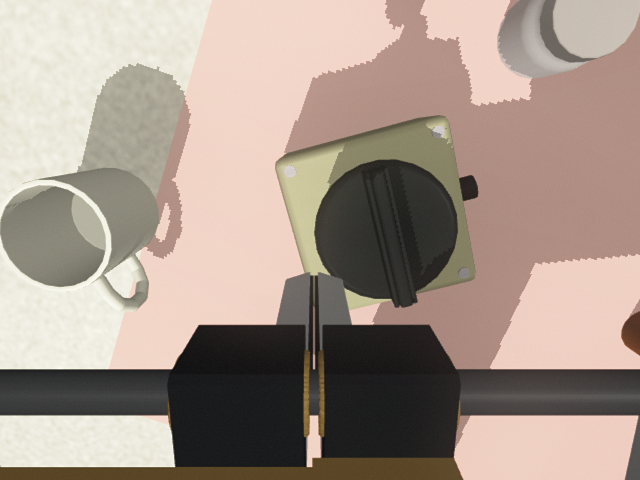

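Latched: the head top is at 0.100 and the bar still lies at 35°. Next I go beside the bar's outer end on its -x side and lower.

carry_out([
  [[15,5,-5],[0,0,0]],
  [[33,2,-20],[0,0,0]],
  [[33,2,-45],[0,0,0]],
  [[33,2,-58],[0,0,0]],
  [[33,2,-61],[0,0,0]],
  [[33,2,-61],[0,0,0]],
  [[33,2,-61],[0,0,0]],
])

```text
time_s: 7.95
position: [0.5751, 0.3221, 0.0869]
tool_rot: [-0.0, 0.821, -0.571, 0.0]
contact_force: [0.6, 0.2, 0.7]
width: 0.0006
```

```bash
python3 w.py w5 .113 .122;  python3 - <<'E'
from h import *
im,d=manip.read_camera("wrist"); P=cloud("wrist",d); o=manip.observe(); t=np.array(o["position"])
Rt=R.from_quat(o["tool_rot"],scalar_first=True).as_matrix()
L=(P-t)@Rt
m=(d>0)&(abs(L[...,0])<.03)&(abs(L[...,1])<.03)&(P[...,2]<.135)&(P[...,2]>.105)&(np.mgrid[:480,:640][0]>268)
print(m.sum(), (L[m].min(0)*1000).round(1),(L[m].max(0)*1000).round(1))
E
```

```text
rect (580.0867309570312, 304.00274658203125) (36.626190185546875, 38.41650390625) 34.86429214477539 pca [0.5886 0.2968 0.1194] [0.684 0.729] 46.813109836855595 2261 med z 0.11941449249382885
7.95 [0.57511112 0.32214974 0.08693779] [0.64560854 0.16508788 0.73797868] 0.000565984935909143 [ 0.42  0.36  1.23 -0.    1.56  1.64]
1555 [-11.3 -12.7 -46.5] [ 30.   19.  -18.2]
```

View pics/w5.png

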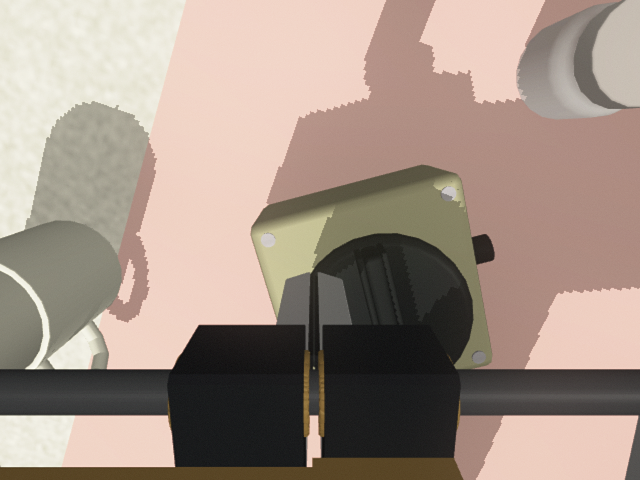

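carry_out([
  [[0,0,-2],[0,0,0]],
  [[4,-6,-2],[0,0,0]],
  [[8,-10,-2],[0,0,0]],
  [[11,-12,-2],[0,0,0]],
  [[14,-14,-2],[0,0,0]],
  [[17,-17,-2],[0,0,0]],
  [[20,-19,-2],[0,0,0]],
  [[20,-19,-2],[0,0,0]],
])

```text
time_s: 8.72
position: [0.5958, 0.303, 0.0852]
tool_rot: [-0.0, 0.821, -0.571, 0.0]
contact_force: [-2.2, 1.2, 4.2]
width: 0.0004
```

```bash
cat > st.py <<'E'
from h import *
im,d=manip.read_camera("wrist"); P=cloud("wrist",d); o=manip.observe()
m=(d>0)&(np.hypot(P[...,0]-.568,P[...,1]-.28)<.041)&(np.mgrid[:480,:640][0]<272)
q=P[m]; hd=np.median(q[q[:,2]<.1125][:,2]); b=q[(q[:,2]>hd+.012)&(q[:,2]<hd+.026)]
c,s,a=cv2.minAreaRect(b[:,:2].astype(np.float32)*1000)
print("head",hd,"bar",c,s,a,o["position"],o["contact_force"],o["time_s"])
E
python3 st.py
```

```text
head 0.07038390693530111 bar (0.0, 0.0) (0.0, 0.0) 0.0 [0.59573586 0.30316726 0.08528057] [-2.81784148  0.84079586  2.92982668] 8.7667
```

Run:
```python
from h import *
im,d=manip.read_camera("wrist"); P=cloud("wrist",d); cv2.imwrite("pics/w6.png",im[:,:,::-1])
for n in ("wrist","top","scene"):
    im,d=manip.read_camera(n); P=cloud(n,d); q=P[(d>0)&(np.hypot(P[...,0]-.568,P[...,1]-.28)<.039)]
    h,b=np.histogram(q[:,2],np.arange(.092,.140,.003)); print(n,dict(zip((b*1000).round().astype(int).tolist(),h.tolist())))
```

```text
wrist {92: 0, 95: 0, 98: 459, 101: 1436, 104: 1, 107: 2, 110: 22, 113: 30, 116: 285, 119: 352, 122: 55, 125: 0, 128: 0, 131: 0, 134: 0, 137: 0}
top {92: 0, 95: 17, 98: 77, 101: 110, 104: 52, 107: 15, 110: 10, 113: 14, 116: 31, 119: 27, 122: 32, 125: 5, 128: 0, 131: 0, 134: 0, 137: 0}
scene {92: 0, 95: 0, 98: 38, 101: 155, 104: 57, 107: 24, 110: 24, 113: 18, 116: 31, 119: 44, 122: 45, 125: 6, 128: 5, 131: 5, 134: 5, 137: 5}
```

View pics/w6.png

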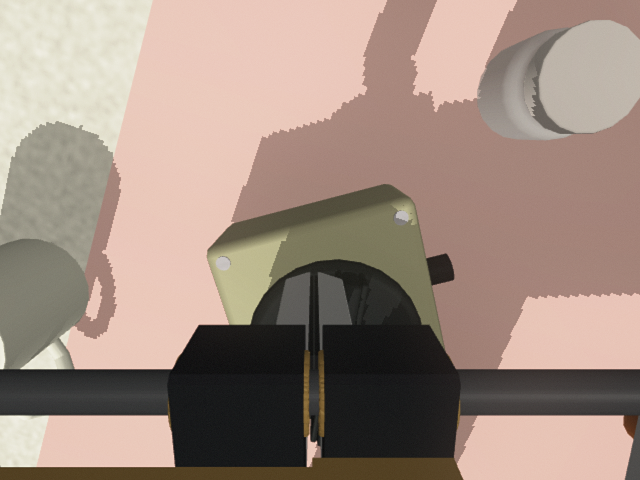

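Run:
```python
from h import *
o=manip.observe(); t=np.array(o["position"])
for n in ("top","scene","wrist"):
    im,d=manip.read_camera(n); P=cloud(n,d); m=(d>0)&(np.hypot(P[...,0]-.568,P[...,1]-.28)<.045)&(P[...,2]>.114)&(P[...,2]<.1265)&(im.mean(2)<62)
    q=P[m]; c,s,a=cv2.minAreaRect(q[:,:2].astype(np.float32)*1000); w,V=np.linalg.eigh(np.cov(q[:,:2].T)); print(n,len(q),c,s,a,np.degrees(np.arctan2(V[1,1],V[0,1])),np.median(q[:,2]))
    K,e,Rm=cam(n)
    if n=="scene":
        c=Rm.T@(np.array([.575,.285,.115])-e); u,v=(K@c/c[2])[:2].astype(int)
        cv2.imwrite("pics/s2.png",cv2.resize(im[v-35:v+35,u-45:u+45,::-1],None,fx=8,fy=8,interpolation=cv2.INTER_CUBIC))
```

```text
top 112 (558.6800537109375, 273.5781555175781) (64.94012451171875, 14.213094711303711) 18.26799964904785 -163.7213787342966 0.11998757744415789
scene 151 (570.12646484375, 276.8951110839844) (84.18880462646484, 25.46526527404785) 23.576406478881836 -165.18161425244722 0.11991229012212268
wrist 989 (568.552490234375, 280.3149108886719) (83.48240661621094, 25.234729766845703) 20.920093536376953 -171.79921194052372 0.1192572233186743
```

View pics/s2.png

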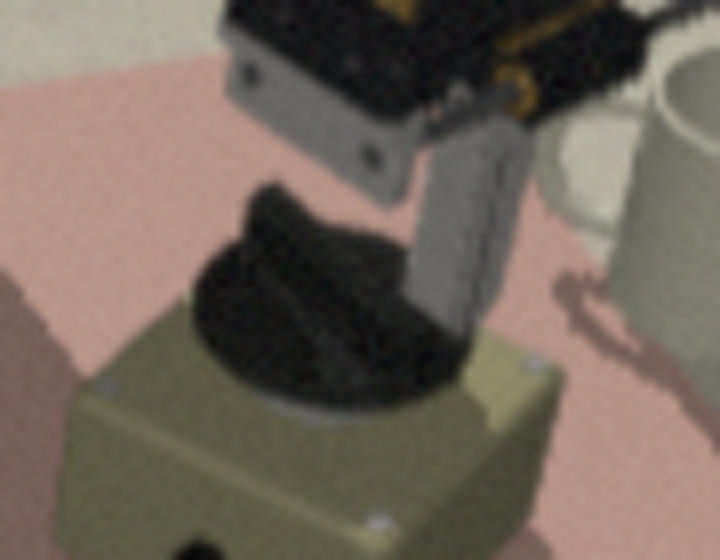

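The scene crop shows the fingertip standing beside the bar (tip near 440,320), the bar turned about 17° and the head still latched. Pushing further.

carry_out([
  [[1,-2,0],[0,0,0]],
  [[2,-4,0],[0,0,0]],
  [[2,-6,0],[0,0,0]],
  [[3,-8,0],[0,0,0]],
  [[3,-10,0],[0,0,0]],
  [[3,-10,0],[0,0,0]],
])

```text
time_s: 9.62
position: [0.5984, 0.293, 0.0847]
tool_rot: [-0.0, 0.821, -0.571, 0.0]
contact_force: [-1.0, 3.3, 5.7]
width: 0.0004
```

```bash
cat > ang.py <<'E'
from h import *
o=manip.observe(); print(o["position"],o["contact_force"],o["time_s"])
for n in ("top","scene"):
    im,d=manip.read_camera(n); P=cloud(n,d); r=(d>0)&(np.hypot(P[...,0]-.568,P[...,1]-.28)<.045)&(im.mean(2)<62)
    h,b=np.histogram(P[r][:,2],np.arange(.092,.140,.003)); print(n,dict(zip((b*1000).round().astype(int).tolist(),h.tolist())))
    for lo in (.114,.122):
        q=P[r&(P[...,2]>lo)&(P[...,2]<lo+.0125)]
        if len(q)>9: print(lo,cv2.minAreaRect(q[:,:2].astype(np.float32)*1000))
E
python3 ang.py
```

```text
[0.59840572 0.29297512 0.08465157] [-0.99798629  3.31495126  5.67630824] 9.6167
top {92: 7, 95: 44, 98: 113, 101: 137, 104: 56, 107: 8, 110: 3, 113: 5, 116: 7, 119: 10, 122: 5, 125: 1, 128: 0, 131: 1, 134: 0, 137: 0}
0.114 ((583.8570556640625, 270.0310974121094), (17.318885803222656, 11.400564193725586), 22.0363712310791)
scene {92: 8, 95: 26, 98: 90, 101: 202, 104: 51, 107: 16, 110: 19, 113: 15, 116: 33, 119: 45, 122: 32, 125: 0, 128: 0, 131: 0, 134: 0, 137: 0}
0.114 ((570.1835327148438, 277.3672790527344), (15.275543212890625, 79.71207427978516), 80.52371978759766)
0.122 ((572.8622436523438, 275.85760498046875), (9.2711820602417, 74.11467742919922), 78.59063720703125)
```

carry_out([
  [[0,0,3],[0,0,0]],
  [[0,0,6],[0,0,0]],
  [[0,0,6],[0,0,0]],
])

```text
time_s: 9.97
position: [0.5983, 0.2934, 0.091]
tool_rot: [-0.0, 0.821, -0.571, 0.0]
contact_force: [0.3, 2.7, 2.7]
width: 0.0004
```

```bash
python3 ang.py
```

```text
[0.59828941 0.29337681 0.09102225] [0.25965056 2.73265208 2.73378021] 9.9667
top {92: 0, 95: 0, 98: 8, 101: 38, 104: 117, 107: 135, 110: 61, 113: 9, 116: 4, 119: 3, 122: 5, 125: 12, 128: 6, 131: 2, 134: 1, 137: 0}
0.114 ((573.9053955078125, 262.80242919921875), (36.697975158691406, 20.010051727294922), 42.7454833984375)
0.122 ((583.2275390625, 272.57293701171875), (19.692583084106445, 8.909623146057129), 3.1408565044403076)
scene {92: 0, 95: 0, 98: 7, 101: 25, 104: 88, 107: 204, 110: 56, 113: 16, 116: 13, 119: 16, 122: 34, 125: 46, 128: 35, 131: 1, 134: 0, 137: 0}
0.114 ((568.321044921875, 278.13134765625), (16.0213623046875, 83.89954376220703), 79.18405151367188)
0.122 ((571.3316650390625, 277.5561828613281), (16.0213623046875, 77.73653411865234), 79.18405151367188)
```

The latch has let go and the head is rising with the fingertips that held it down. I keep rising, then back away on the same side.

carry_out([
  [[0,0,3],[0,0,0]],
  [[0,0,6],[0,0,0]],
  [[0,0,8],[0,0,0]],
  [[0,0,8],[0,0,0]],
  [[0,0,8],[0,0,0]],
])

```text
time_s: 10.48
position: [0.5979, 0.2932, 0.0986]
tool_rot: [0.0, 0.821, -0.571, -0.0]
contact_force: [-0.5, 2.9, 2.7]
width: 0.0002
```

```bash
python3 ang.py
```

```text
[0.59790608 0.29322462 0.09862557] [-0.50468994  2.94811112  2.71174636] 10.4833
top {92: 0, 95: 0, 98: 0, 101: 9, 104: 72, 107: 146, 110: 114, 113: 36, 116: 6, 119: 4, 122: 8, 125: 2, 128: 6, 131: 5, 134: 0, 137: 0}
0.114 ((562.2513427734375, 270.64068603515625), (57.48013687133789, 74.45234680175781), 47.83952331542969)
0.122 ((587.4613647460938, 275.1910095214844), (7.0219550132751465, 32.124202728271484), 87.21147918701172)
scene {92: 0, 95: 0, 98: 0, 101: 10, 104: 30, 107: 142, 110: 176, 113: 23, 116: 27, 119: 20, 122: 22, 125: 54, 128: 50, 131: 15, 134: 0, 137: 0}
0.114 ((568.8944091796875, 282.9040222167969), (84.27651977539062, 25.293651580810547), 1.0860824584960938)
0.122 ((568.3023681640625, 276.8580627441406), (82.62757873535156, 24.299121856689453), 11.569769859313965)
```

carry_out([
  [[-2,8,0],[0,0,0]],
  [[-8,18,0],[0,0,0]],
  [[-16,30,0],[0,0,0]],
  [[-28,47,0],[0,0,0]],
  [[-28,50,20],[0,0,0]],
  [[-28,50,50],[0,0,0]],
  [[-38,40,90],[0,0,0]],
  [[-58,10,120],[0,0,0]],
  [[-78,-20,140],[0,0,0]],
  [[-78,-40,140],[0,0,0]],
  [[-78,-40,140],[0,0,0]],
  [[-78,-40,140],[0,0,0]],
])

```text
time_s: 11.58
position: [0.5196, 0.2533, 0.2391]
tool_rot: [-0.001, 0.821, -0.572, 0.0]
contact_force: [0.4, 0.8, -0.4]
width: 0.0003
```

```bash
python3 w.py w7 .119 .136; python3 ang.py
python3 - <<'E'
from h import *
ref=dict(dropper=(.545,-.005),beaker=(.711,-.032),wash_bottle=(.728,-.141),jar=(.731,.208),mug=(.489,.480),weight=(.656,-.444),eraser=(.467,-.443))
for n in ("scene","top"):
    manip.read_camera(n); K,e,Rm=cam(n)
    print(n,{q:[round(1000*float(np.hypot(*((Rm@np.array(x["location"])+e)[:2]-p))),1) for x in manip.mark_of(n,q)[:1]] for q,p in ref.items()})
E
```

```text
rect (566.694091796875, 280.23974609375) (83.80245208740234, 14.023234367370605) 35.23113250732422 pca [0.5678 0.2809 0.1262] [0.817 0.576] 35.171102229013286 2123 med z 0.1265407399046113
11.5833 [0.51958724 0.25332377 0.23912414] [ 0.40958204  0.80115488 -0.43618489] 0.0003160277233215502 [ 0.36  0.15  1.19 -0.    1.81  1.57]
[0.51945864 0.25387371 0.23786157] [-0.56059718 -0.03638615 -1.26053572] 11.6333
top {92: 0, 95: 0, 98: 0, 101: 8, 104: 45, 107: 89, 110: 83, 113: 20, 116: 5, 119: 7, 122: 23, 125: 42, 128: 56, 131: 29, 134: 6, 137: 0}
0.114 ((570.4512939453125, 272.97607421875), (79.30807495117188, 29.72138214111328), 24.520490646362305)
0.122 ((567.7006225585938, 278.38836669921875), (82.01274108886719, 14.533784866333008), 34.61430358886719)
scene {92: 0, 95: 0, 98: 0, 101: 9, 104: 39, 107: 149, 110: 183, 113: 40, 116: 35, 119: 24, 122: 30, 125: 55, 128: 59, 131: 16, 134: 0, 137: 0}
0.114 ((569.058349609375, 278.0491638183594), (82.85009765625, 16.80291748046875), 35.11317443847656)
0.122 ((569.3878784179688, 277.117431640625), (82.13587951660156, 16.856294631958008), 33.18831253051758)
scene {'dropper': [4.8], 'beaker': [5.1], 'wash_bottle': [228.1], 'jar': [3.3], 'mug': [3.3], 'weight': [3.2], 'eraser': [1.7]}
top {'dropper': [2.1], 'beaker': [1.3], 'wash_bottle': [3.2], 'jar': [4.7], 'mug': [], 'weight': [0.5], 'eraser': [2.8]}
```

View pics/w7.png

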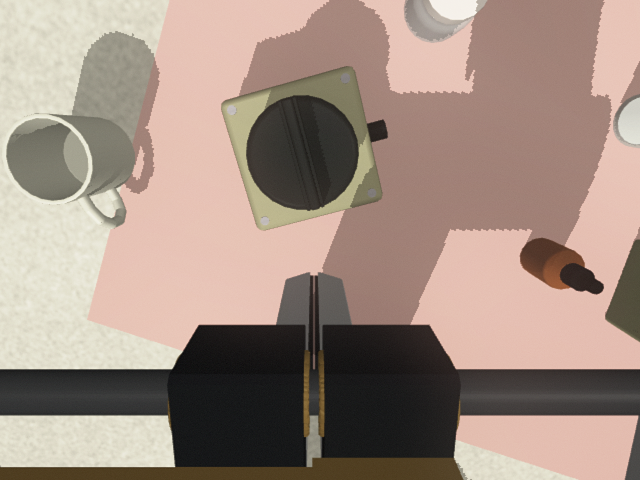

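The wrist picture shows the bar back at its starting angle (head at 302,152) with the arm clear. The scene and top cameras put the head top back at its starting height.

```bash
python3 w.py w8 .119 .136; python3 -c "
from workcell import manip; print(manip.sign_off())"
```

```text
rect (566.8666381835938, 279.623291015625) (84.05335998535156, 14.086507797241211) 35.12310791015625 pca [0.5682 0.2803 0.1276] [0.818 0.575] 35.10846054966625 2143 med z 0.12794984449084534
12.5333 [0.52008949 0.25318524 0.23858151] [ 0.08227012  0.31024972 -0.45345902] 0.000711829414071181 [ 0.36  0.15  1.19 -0.    1.81  1.57]
the job is handed in; nothing more can be done
None
```

The mushroom stop test is done and handed in at about 12.5 s of the 40 s; the sign-off reported no verdict.

- **Press and latch:** I pressed the head with closed fingertips on the bar's centre, up to 15 N against the hard stop, and let go. It stayed in by itself: the head top read about 0.100 m and the bar was still at its starting angle.
- **Turn and release:** I pushed the bar clockwise from one side only, at its outer end, to about 0.8 rad. The head did not spring up freely. The fingertips were holding it down with about 6 N, so it rose with them as I lifted. I then backed away on the same side.
- **Last checks:**
  - The bar is back at 35.1°, its starting angle. Its top read 0.128 m against 0.129 m at the start, within camera accuracy.
  - The arm is clear, with contact force near zero.
  - The loose things read within about 5 mm of where they started.
- **Checks that disagreed:**
  - The fingertips stood about 27–30 mm higher than the reported TCP, so I set heights by camera and force instead.
  - The scene camera once placed the wash bottle 228 mm away, but the top camera had it within 3 mm, so I took the scene reading as a wrong detection. The top camera missed the mug once; the scene camera had it within 3 mm.
  - The start button was never approached, but I did not check it separately.

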